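# Lay the second layer of candle cartons the other way round

## Task

Finish the top layer of the candle stack on the pine slab: lay the three loose cartons flat on the bottom layer so that, with the one already up there, they make the same pinwheel as below but turned the opposite way, so the joints are crossed. Keep them square, close to one another and flush with the layer below to within about a centimetre, set them down rather than drop them, and leave the cartons already stacked and everything else on the board where they are.

Things in the scene. Friction and masses are not known exactly. Their poses are not given: they have to be found in the camera images.
- slab: fixed slatted pine slab, 200 x 200 x 22 mm, lying on the board; origin at the centre of its underside, x and y along its edges, z up. It carries the stack: the bottom layer's undersides are 22 mm, the top layer's undersides 58 mm and the top layer's lids 94 mm above the board. Both layers are square pinwheels 186 mm across of four cartons round an open middle 90 mm square, with 2 mm joints; the top layer is the mirror image of the bottom one
- place_1 (a point): one of the three empty places of the top layer: where the centre of a carton's underside belongs, 58 mm above the board, at (69, 25) mm from the slab's origin, carton lengthwise along the slab's y axis; its axes are parallel to the slab's. Any loose carton may go in it, either way round
- place_2 (a point): one of the three empty places of the top layer: where the centre of a carton's underside belongs, 58 mm above the board, at (-25, 69) mm from the slab's origin, carton lengthwise along the slab's x axis; its axes are parallel to the slab's. Any loose carton may go in it, either way round
- place_3 (a point): one of the three empty places of the top layer: where the centre of a carton's underside belongs, 58 mm above the board, at (-69, -25) mm from the slab's origin, carton lengthwise along the slab's y axis; its axes are parallel to the slab's. Any loose carton may go in it, either way round
- carton_1: loose plain brown cardboard carton of candles, a closed stiff box 136 long (its x axis) x 48 wide (y) x 36 high (z) mm; origin at the centre of its underside; the two ends are alike; at the start it lies flat on the board. It weighs 0.11 to 0.23 kg. Laid in place, its inner long side is free to 20 mm either way of mid-length before a neighbour begins
- carton_2: loose plain brown cardboard carton of candles, a closed stiff box 136 long (its x axis) x 48 wide (y) x 36 high (z) mm; origin at the centre of its underside; the two ends are alike; at the start it lies flat on the board. It weighs 0.11 to 0.23 kg. Laid in place, its inner long side is free to 20 mm either way of mid-length before a neighbour begins
- carton_3: loose plain brown cardboard carton of candles, a closed stiff box 136 long (its x axis) x 48 wide (y) x 36 high (z) mm; origin at the centre of its underside; the two ends are alike; at the start it lies flat on the board. It weighs 0.11 to 0.23 kg. Laid in place, its inner long side is free to 20 mm either way of mid-length before a neighbour begins
- laid: the one carton already lying in the top layer, at (25, -69) mm from the slab's origin, lengthwise along the slab's x axis (within 1 mm or so); plain brown cardboard carton of candles, a closed stiff box 136 long (its x axis) x 48 wide (y) x 36 high (z) mm; origin at the centre of its underside; the two ends are alike; loose, 0.16 kg
- low_1: bottom-layer carton, loose, on the slab at (-25, -69) mm, lengthwise along the slab's x axis; the same plain brown cardboard carton of candles, a closed stiff box 136 long (its x axis) x 48 wide (y) x 36 high (z) mm; origin at the centre of its underside; the two ends are alike; 0.16 kg
- low_2: bottom-layer carton, loose, on the slab at (69, -25) mm, lengthwise along the slab's y axis; the same plain brown cardboard carton of candles, a closed stiff box 136 long (its x axis) x 48 wide (y) x 36 high (z) mm; origin at the centre of its underside; the two ends are alike; 0.16 kg
- low_3: bottom-layer carton, loose, on the slab at (25, 69) mm, lengthwise along the slab's x axis; the same plain brown cardboard carton of candles, a closed stiff box 136 long (its x axis) x 48 wide (y) x 36 high (z) mm; origin at the centre of its underside; the two ends are alike; 0.16 kg
- low_4: bottom-layer carton, loose, on the slab at (-69, 25) mm, lengthwise along the slab's y axis; the same plain brown cardboard carton of candles, a closed stiff box 136 long (its x axis) x 48 wide (y) x 36 high (z) mm; origin at the centre of its underside; the two ends are alike; 0.16 kg
- radio: bystander: grey wind-up radio, 62 deep x 190 wide x 112 mm high (132 with its carrying handle), crank on one end and tuning lever in front; origin under its centre
- saucer: bystander: white ceramic saucer, 144 mm across, 20 mm high; origin under its centre
- hair_clip: bystander: purple plastic hair claw clip, 88 long (x) x 45 wide x 50 mm high; origin under its centre
- jelly_tub: bystander: closed round tub of petroleum jelly with a white screw lid, 78 mm across, 59 mm high; origin under its centre
- keyring: bystander: aluminium keyring with snap hook and two keys, about 125 x 40 x 6 mm, lying flat; origin near its middle
- mug: bystander: white mug, 82 mm across, 85 mm high, handle at its +y side; origin under its centre

How it is judged:
By the outcome, as a careful person would: the job done as asked, in the order asked, and still so for the second after the job is handed in, with the robot touching nothing.
It also fails if it takes over 66 s, if anything falls off the work surface, if the arm or the gripper's body presses on something with over 40 N, if the wrist force passes 120 N, or if a joint passes its speed limit or range.

## Robot

A 6-joint arm with a two-finger parallel gripper is mounted at the origin on the work surface. World frame = base frame: x ahead of the robot, y to its left, z up, the work surface at z = 0. Lengths are in m, angles in rad, forces in N, time in s.
With the tool pointing down it reaches from about 0.375 to 0.975 m from the base axis. Payload 3.8 kg.
Tool frame: the origin (TCP) lies at the very end of the fingers, on their centre line; the grasp point (between the pads) lies 19 mm behind it; z points along the fingers, x is the direction in which the jaws open and shut, and the axes are right-handed (so a half turn about z gives the same grasp; the last joint's range is limited). The gripper opens to 88 mm and grips with 3 to 60 N. Pads are 18 mm wide; open, the fingers measure 123 mm over their backs; the gripper's body (75 mm by 187 mm) begins 45 mm behind the grasp point.
Start: joints at [-1.26, 0.264, 1.604, -0, 1.274, -0.037], TCP at [0.23, -0.635, 0.239] pointing down, gripper open.
Joint ranges: [-2.63, 2.63], [-0.94, 2.18], [0.31, 2.57], [-1.31, 4.45], [0, 2.66], [-2.55, 2.55]. Speed limits (rad/s): [2.57, 2.57, 3.14, 3.14, 3.14, 3.14].

## Interface

Orientations are given as a rotation vector (axis times angle).
In Python, from workcell import env, kin, viewer gives the robot as it stands. The module is installed in compiled form; this text tells all that it offers. Calls block until the motion is done:
- env.reach(position, orientation): joint-space move of the TCP to a pose.
- env.line_to(position, rot=None, feed=0.15, threshold=None): straight line of the TCP; rot=None keeps the orientation; feed is the mean speed in m/s. With threshold (N) it stops when the force on the tool has changed by that much, and returns True; else False.
- env.movej(angles): joint-space move.
- env.command_gripper(opening, newtons=None): finger opening in m; newtons is the grip in N (None keeps the last); returns when the fingers have stopped.
- env.wait(seconds).
- kin.inverse_kinematics(position, orientation): joint angles nearest the present ones, or None.
- env.observe(): the state.
- viewer.camera(name): name is "scene" or "side" or "wrist"; returns (picture, depth): 420x560x3 uint8, red, green, blue; 420x560 float32, m along the optical axis (not along the pixel's ray), 0 where there is no reading.
- viewer.camera_model(name): a dict with "K" (3x3 intrinsics, pixels), "position" and "attitude" of the camera in the world; the wrist camera has in their place "mount" (4x4, takes a point from camera to tool coordinates, whose origin is the TCP and whose axes are the tool frame's). Camera axes: x right, y down, z forward; pixel columns grow to the right and rows downward; lengths in m; the calibration is good to about 2 mm. The wrist camera is an equidistant fisheye: a pixel r from the principal point sees the ray r / f radians off the axis. A picture is of the moment at which its call begins: read the wrist's pose just before it. camera_model takes no time and is no camera call.
A pose or a line that the arm cannot do raises env.PlanningError and nothing moves.
- env.sign_off(): hands the job in, once; it reports no verdict.
Trained networks look in the newest picture that a camera, given by its name, has taken for a name from the list of things; names that differ only in an ending like _2 or _b are one class to them, and where a whole thing is asked for, a point or a joint stands for the part that bears it (a point fixed in the world has none). Each returns a list of dicts, best first, with "score" (0 to 1); they miss things now and then, are a little off and sometimes report something else, mostly with a low value. They report only what shows in the picture. A call takes as long as a camera call.
- viewer.boxes_of(thing, camera): "centre" ([x, y, z] in m, in the coordinates of the camera as it stood for that picture, good to about 4 mm: the middle of the surface that is visible of it).
The state is a dict: "time": time; "joint_pos": joint angles; "qd": joint speeds; "effort": joint torques, N m; "eef_pos": TCP position; "orientation": TCP orientation; "ft_force": force on the tool from outside, world axes, zero at the start; "torque": the same for the moment, N m; "finger_gap": finger opening in m.
Only numpy, scipy, OpenCV 4.12 (cv2) and the standard library are available. Lean on these libraries where they do the work, as an engineer would, in place of code of your own. Each camera call takes 0.05 s, during which the arm holds its last target.

## Working session

There is one attempt and no reset: what is moved stays moved. The work goes in short steps, each a Python script; the robot and the scene stay as the last script left them, time stands still between calls to the robot, and variables do not carry over. Pictures are saved under pics/ and viewed, and the job is handed in when it is done.

```bash
ls; mkdir -p pics
python3 - <<'E'
from workcell import env,kin,viewer
import cv2,numpy as np
for n in ["scene","side","wrist"]:
    p,d=viewer.camera(n); cv2.imwrite(f"pics/a_{n}.png",p[:,:,::-1]); np.save(f"pics/a_{n}.npy",d)
    print(n,viewer.camera_model(n))
    for t in ["carton_1","slab","laid"]:
        print(t,[(round(b['score'],2),np.round(b['centre'],3)) for b in viewer.boxes_of(t,n)])
s=env.observe();print(s)
E
```

```text
pics
scene {'K': array([[469.96805654,   0.        , 277.67509176],
       [  0.        , 469.96805654, 208.20631158],
       [  0.        ,   0.        ,   1.        ]]), 'position': array([ 1.3168714 , -0.58028641,  1.03996509]), 'attitude': array([-2.17436663, -0.97527361,  0.40456676])}
carton_1 [(0.98, array([-0.395,  0.202,  1.224])), (0.78, array([-0.182,  0.116,  1.322])), (0.67, array([-0.008,  0.216,  1.197])), (0.21, array([-0.292,  0.342,  1.132]))]
slab [(0.6, array([ 0.027, -0.019,  1.475]))]
laid [(0.58, array([-0.028, -0.112,  1.467])), (0.47, array([-0.281,  0.024,  1.416])), (0.34, array([-0.315,  0.135,  1.29 ]))]
side {'K': array([[390.24816427,   0.        , 275.43162076],
       [  0.        , 390.24816427, 209.16282879],
       [  0.        ,   0.        ,   1.        ]]), 'position': array([0.10353335, 0.9458739 , 0.71151602]), 'attitude': array([-0.61312478,  2.50580103, -1.32016655])}
carton_1 [(0.83, array([ 0.25 , -0.13 ,  1.388])), (0.83, array([ 0.125, -0.077,  1.321])), (0.69, array([ 0.298, -0.193,  1.482]))]
slab [(0.8, array([0.013, 0.12 , 1.049]))]

[... 590 characters left out ...]
0000e+00]])}
carton_1 []
slab []
laid []
{'time': 0.6, 'joint_pos': array([-1.25989218e+00,  2.63861863e-01,  1.60396180e+00,  1.13058783e-05,
        1.27371111e+00, -3.69317929e-02]), 'qd': array([-0.00117026, -0.00161079, -0.00016729, -0.00161   , -0.00191563,
        0.00203477]), 'effort': array([-8.35548435e-04, -5.01652837e+01, -3.57005382e+01,  7.30620045e-02,
        1.88246125e-02, -6.60307904e-06]), 'eef_pos': array([ 0.23006824, -0.63459324,  0.23875211]), 'orientation': array([ 2.57230889e+00, -1.80351487e+00,  8.27160187e-05]), 'ft_force': array([ 0.39520178, -0.29639983, -0.75764876]), 'torque': array([-0.01141843, -0.0122541 ,  0.0050947 ]), 'finger_gap': 0.08816021640744848}
```

View pics/a_scene.png

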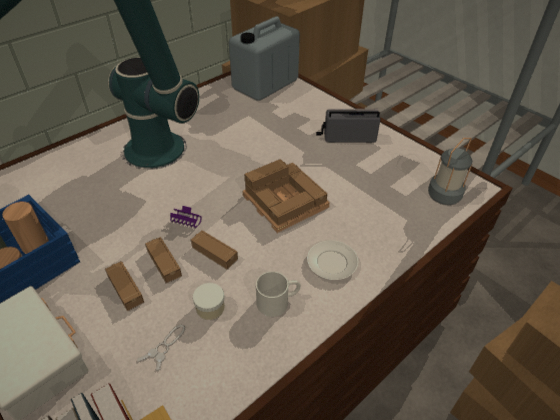

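View pics/a_side.png

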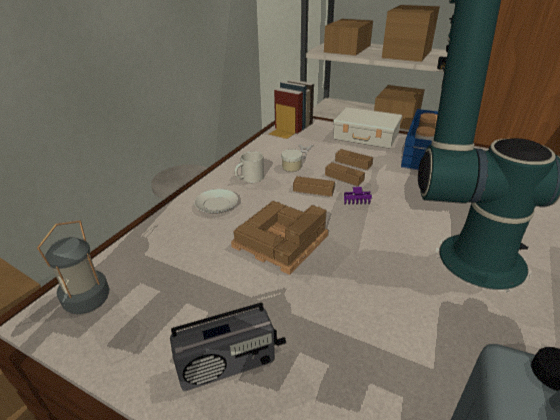

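```bash
cat > h.py <<'E'
from workcell import env,kin,viewer
import cv2,numpy as np
from scipy.spatial.transform import Rotation as R
def cloud(name,d):
    m=viewer.camera_model(name);K=m['K']
    v,u=np.mgrid[0:d.shape[0],0:d.shape[1]]
    P=np.stack([(u-K[0,2])/K[0,0]*d,(v-K[1,2])/K[1,1]*d,d],-1)
    W=P@R.from_rotvec(m['attitude']).as_matrix().T+m['position']
    W[d<=0]=np.nan
    return W
E
python3 - <<'E'
from h import *
ims={}
for n in ["scene","side"]:
    W=cloud(n,np.load(f"pics/a_{n}.npy")); im=cv2.imread(f"pics/a_{n}.png")
    # top-down map: 2mm px, x up, y left; x 0.1..1.0,y -0.8..0.7
    ok=np.isfinite(W[...,2])&(W[...,2]>-0.02)&(W[...,2]<0.2)
    P=W[ok];C=im[ok];o=np.argsort(P[:,2]);P=P[o];C=C[o]
    M=np.zeros((480,750,3),np.uint8);H=np.zeros((480,750),np.uint8)
    r=((1.0-P[:,0])/0.002).astype(int);c=((0.7-P[:,1])/0.002).astype(int)
    k=(r>=0)&(r<480)&(c>=0)&(c<750)
    M[r[k],c[k]]=C[k];H[r[k],c[k]]=np.clip(P[k,2]*1500+30,0,255)
    cv2.imwrite(f"pics/top_{n}.png",M);cv2.imwrite(f"pics/toph_{n}.png",H)
    m=viewer.camera_model(n);A=R.from_rotvec(m['attitude']).as_matrix()
    for t in ["carton","slab","laid"]:
        pass
E
python3 - <<'E'
import sys;sys.path.insert(0,'.')
from h import *
D={'scene':[[-0.395,.202,1.224],[-.182,.116,1.322],[-.008,.216,1.197],[-.292,.342,1.132],[.027,-.019,1.475],[-.028,-.112,1.467]],'side':[[.25,-.13,1.388],[.125,-.077,1.321],[.298,-.193,1.482],[.013,.12,1.049],[.078,.04,1.042]]}
for n,l in D.items():
    m=viewer.camera_model(n);print(n,np.round(np.array(l)@R.from_rotvec(m['attitude']).as_matrix().T+m['position'],3))
E
```

```text
scene [[ 0.51  -0.383  0.037]
 [ 0.555 -0.138  0.031]
 [ 0.789 -0.114  0.048]
 [ 0.701 -0.416  0.002]
 [ 0.542  0.154  0.021]
 [ 0.461  0.152  0.093]]
side [[ 0.469 -0.244  0.035]
 [ 0.539 -0.11   0.031]
 [ 0.48  -0.366  0.033]
 [ 0.48   0.239  0.023]
 [ 0.44   0.174  0.092]]
```

The scene camera shows the stack at about (286,193), with the laid carton on its far-left edge. The loose cartons are at (124,284), (163,258) and (214,249). The tub, mug and keyring are in front of them, and the clip is behind at (185,217). Next I'll measure lids from depth.

Run:
```python
from h import *
for n in ["scene","side"]:
    W=cloud(n,np.load(f"pics/a_{n}.npy"))
    z=W[...,2]
    # board height check
    g=(W[...,0]>.4)&(W[...,0]<.9)&(abs(W[...,1])<.5)
    print(n,"board z",np.nanmedian(z[g&(z<.015)]))
    for nm,c in [("A",(.51,-.383)),("B",(.47,-.25)),("C",(.55,-.13))]:
        k=(z>.030)&(z<.043)&(np.hypot(W[...,0]-c[0],W[...,1]-c[1])<.085)
        m=cv2.morphologyEx(k.astype(np.uint8),cv2.MORPH_OPEN,np.ones((3,3)))
        nc,L,st,_=cv2.connectedComponentsWithStats(m)
        for i in range(1,nc):
            if st[i,4]>60:
                P=W[L==i];q=cv2.minAreaRect((P[:,:2]*1000).astype(np.float32))
                print(nm,st[i,4],np.round(q[0],1),np.round(q[1],1),round(q[2],1),"z",np.round(np.median(P[:,2]),4))
    for nm,lo,hi in [("laid",.086,.102),("low",.05,.066),("slab",.014,.03)]:
        k=(z>lo)&(z<hi)&(np.hypot(W[...,0]-.5,W[...,1]-.19)<.16)
        m=cv2.morphologyEx(k.astype(np.uint8),cv2.MORPH_OPEN,np.ones((3,3))) if nm!='slab' else k.astype(np.uint8)
        nc,L,st,_=cv2.connectedComponentsWithStats(m)
        for i in range(1,nc):
            if st[i,4]>60:
                P=W[L==i];q=cv2.minAreaRect((P[:,:2]*1000).astype(np.float32))
                print(nm,st[i,4],np.round(q[0],1),np.round(q[1],1),round(q[2],1),"z",np.round(np.median(P[:,2]),4))
```

```text
scene board z -0.0005438021277259786
A 757 [ 491.5 -383.6] [ 48.3 133. ] 83.4 z 0.0351
B 663 [ 481.1 -258.6] [ 48.8 140.9] 81.0 z 0.035
C 638 [ 546.4 -130.7] [139.8  52.1] 11.1 z 0.0351
laid 475 [446.9 152.8] [141.7  55.2] 81.5 z 0.0928
low 1547 [520.5 168.6] [191.  189.8] 82.5 z 0.057
slab 330 [503.4 181.7] [75.6 70.2] 81.0 z 0.0214
slab 475 [556.4 117. ] [279.2 134.2] 36.6 z 0.0212
side board z 0.0021222606661601695
A 235 [ 490.9 -380.2] [ 59.1 127.2] 89.8 z 0.0384
B 320 [ 478.6 -257.1] [ 53.7 139.2] 80.5 z 0.0382
C 353 [ 543.2 -128.8] [136.2  55.9] 11.4 z 0.0381
laid 630 [444.4 154.7] [141.   50.1] 82.4 z 0.0959
low 1721 [516.5 171.1] [190.2 189.8] 81.6 z 0.0597
slab 229 [529.5 149.6] [63.1 68.4] 82.7 z 0.0242
slab 636 [517.4 171.2] [201.7 204.2] 82.6 z 0.0235
```

View pics/top_scene.png

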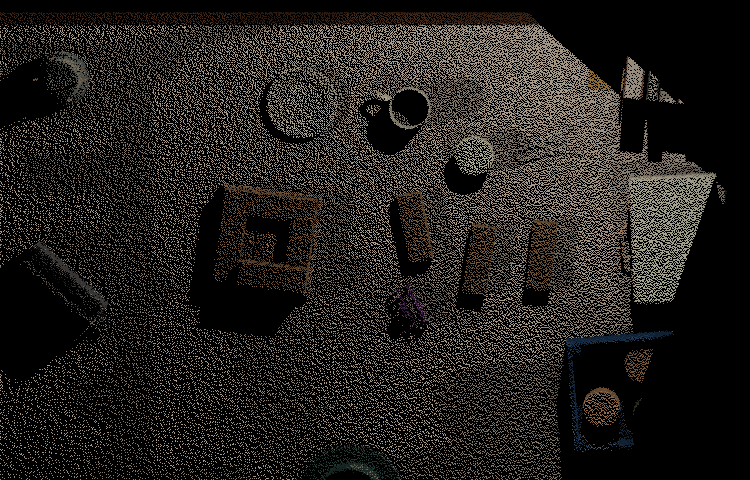

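```bash
cat >> h.py <<'E'
def rot(deg):
    a=np.radians(deg);c,s=np.cos(a),np.sin(a)
    return R.from_matrix([[c,s,0],[s,-c,0],[0,0,-1]]).as_rotvec()
def wcloud(d,s):
    m=viewer.camera_model("wrist");K=m['K']
    v,u=np.mgrid[0:d.shape[0],0:d.shape[1]]
    a=(u-K[0,2])/K[0,0];b=(v-K[1,2])/K[1,1];r=np.hypot(a,b)+1e-9
    t=np.tan(r)/r
    P=np.stack([a*t*d,b*t*d,d],-1)
    M=m['mount'];T=P@M[:3,:3].T+M[:3,3]
    W=T@R.from_rotvec(s['orientation']).as_matrix().T+s['eef_pos']
    W[d<=0]=np.nan
    return W
def snap(tag):
    s=env.observe();p,d=viewer.camera("wrist")
    cv2.imwrite(f"pics/{tag}.png",p[:,:,::-1]);np.savez(f"pics/{tag}.npz",d=d,pos=s['eef_pos'],ori=s['orientation'])
    return p,wcloud(d,s)
def load(tag):
    f=np.load(f"pics/{tag}.npz");return cv2.imread(f"pics/{tag}.png"),wcloud(f['d'],dict(eef_pos=f['pos'],orientation=f['ori']))
def rects(W,c,rad,lo,hi,mn=100,er=3):
    z=W[...,2];k=(z>lo)&(z<hi)&(np.hypot(W[...,0]-c[0],W[...,1]-c[1])<rad)
    m=cv2.morphologyEx(k.astype(np.uint8),cv2.MORPH_OPEN,np.ones((er,er)))
    nc,L,st,_=cv2.connectedComponentsWithStats(m);out=[]
    for i in range(1,nc):
        if st[i,4]>mn:
            P=W[L==i];q=cv2.minAreaRect((P[:,:2]*1000).astype(np.float32))
            (x,y),(w,h),a=q
            if w<h:a-=90;w,h=h,w
            out.append((st[i,4],np.round([x,y,w,h,a,1000*np.median(P[:,2])],1)))
    return out
E
python3 - <<'E'
from h import *
env.reach([.5,-.255,.26],rot(-80));print(env.observe()['time'],env.observe()['eef_pos'])
p,W=snap("w1")
print("board",np.nanmedian(W[...,2]))
for nm,c in [("A",(.491,-.382)),("B",(.48,-.258)),("C",(.545,-.13))]:
    print(nm,rects(W,c,.085,.025,.045))
env.reach([.53,.17,.30],rot(-8));print(env.observe()['time'])
p,W=snap("w2")
for nm,lo,hi in [("laid",.086,.102),("low",.05,.066),("slab",.014,.03)]: print(nm,rects(W,(.52,.17),.16,lo,hi))
E
```

```text
2.3083 [ 0.4998141  -0.25577871  0.25997609]
board 0.0008313674565901263
A [(np.int32(3895), array([ 486.2, -381. ,  137. ,   49.2,   -6.7,   35.4]))]
B [(np.int32(4549), array([ 478.7, -256.9,  137.1,   48.4,   -9.1,   35.5]))]
C [(np.int32(4578), array([ 543.1, -129. ,  136.4,   49.2,   11.5,   35.6]))]
3.9333
laid [(np.int32(4709), array([444.7, 155.5, 137.9,  48.9,  82.2,  93.5]))]
low [(np.int32(6167), array([526. , 237.6, 186.8,  52.6,  -7.7,  57.5])), (np.int32(4048), array([582.6, 136.8, 136.5,  48.2,  82.3,  57.4])), (np.int32(2621), array([505.9, 103.6,  89.7,  48.8,  -7.6,  57.3]))]
slab [(np.int32(446), array([511.1, 270. , 157.9,   5. ,  -8.1,  21.6])), (np.int32(1071), array([521.6, 203.8,  91.1,  20. ,  -8.1,  21.5])), (np.int32(1957), array([516.7, 170.8,  91.9,  36.5,  -8. ,  21.6])), (np.int32(1233), array([511.8, 138.8,  92.5,  25.5,  -8.8,  21.4]))]
```

```bash
cat >> h.py <<'E'
CX=np.array([.5168,.1710]);TH=np.radians(-97.8)
SX=np.array([np.cos(TH),np.sin(TH)]);SY=np.array([-np.sin(TH),np.cos(TH)])
def slab(x,y): return CX+(x*SX+y*SY)/1000
def pick(c,yaw,tag):
    c=list(c)
    env.reach(c+[.10],rot(yaw));env.command_gripper(.086)
    env.line_to(c+[.004],feed=.12)
    env.command_gripper(.03,20);s=env.observe();print("gap",s['finger_gap'],s['time'])
    env.line_to(c+[.19],feed=.2)
    p,W=snap(tag);s=env.observe()
    T=(W-s['eef_pos'])@R.from_rotvec(s['orientation']).as_matrix()
    print("held",s['finger_gap'],s['ft_force'])
    return T
E
python3 - <<'E'
from h import *
T=pick((.5431,-.1290),-78.5,"h1")
T=T.reshape(T.shape) 
k=(T[...,2]>-.03)&(T[...,2]<-.005)
print(T[k][:,:2].min(0),T[k][:,:2].max(0), np.median(T[k][:,2]))
q=cv2.minAreaRect((T[k][:,:2]*1000).astype(np.float32));print(q)
E
```

```text
gap 0.04779142178921188 7.1833
held 0.047786026941624364 [ 0.614176    0.62515271 -1.47848193]
[-0.04084257 -0.06855513] [0.03832852 0.03195262] -0.02314021701300231
((-3.9220829010009766, -22.35977554321289), (97.88336181640625, 77.61469268798828), 78.42923736572266)
```

View pics/h1.png

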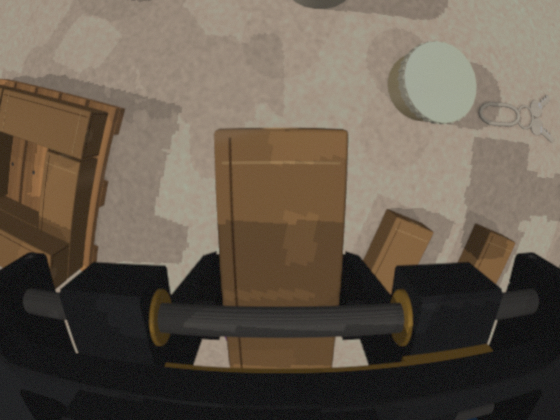

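View pics/w2.png

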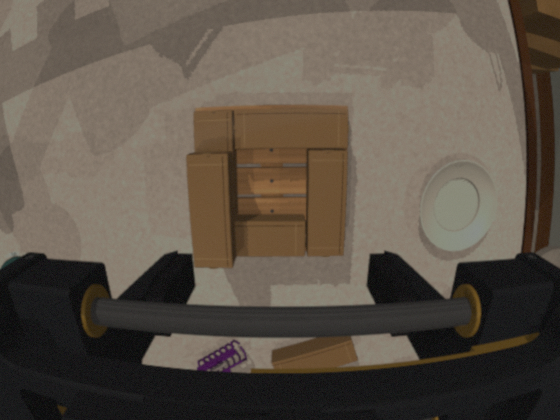

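The held carton is square in the jaws (pixels 215–348 × 128 down). Its far end is 68.6 mm out, so it's centred within 1 mm. Placing it at place_1.

```bash
cat >> h.py <<'E'
def place(x,y,yaw):
    c=list(slab(x,y))
    env.reach(c+[.16],rot(yaw))
    env.line_to(c+[.075],feed=.12); env.wait(.15)
    r=env.line_to(c+[.0605],feed=.03,threshold=3.5)
    s=env.observe();print("contact",r,s['eef_pos'],s['ft_force'],s['time'])
    env.command_gripper(.076)
    env.line_to(c+[.16],feed=.2)
def survey(tag,pos=(.53,.17,.30),yaw=-8):
    env.reach(list(pos),rot(yaw));p,W=snap(tag)
    for nm,lo,hi in [("top",.086,.102),("low",.05,.066)]:
        for n,q in rects(W,(.52,.17),.16,lo,hi):
            print(nm,n,q,"slab",np.round([(q[:2]/1000-CX)@SX*1000,(q[:2]/1000-CX)@SY*1000],1))
    return p,W
E
python3 - <<'E'
from h import *
place(70,26.3,-97.8)
survey("w3");print(env.observe()['time'])
E
```

```text
contact True [0.53331251 0.09814194 0.06192801] [ 0.60759257 -0.02858683  4.18143177] 10.6917
top 4601 [445.  156.  137.   49.   82.2  93.6] slab [ 24.6 -69.1]
top 4618 [533.6  99.7 137.3  48.6  -8.   93.4] slab [68.4 26.3]
low 6186 [526.  237.7 186.4  51.9  -7.6  57.6] slab [-67.3   0.1]
low 2835 [585.9 161.   89.   48.1  82.1  57.5] slab [ 0.5 69.8]
low 265 [508.1 126.6  88.1   2.7  -7.4  57.2] slab [45.2 -2.6]
13.2583
```

View pics/w3.png

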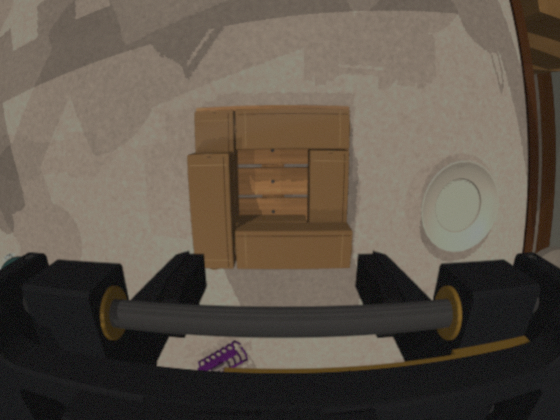

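Measured: the placed carton reads (68.4, 26.3) in the slab frame and is square to 0.2°, and the laid carton hasn't moved. Wrist camera bias is about 1.6 mm along slab x, and I'll allow for it. Next is carton B to place_2.

Run:
```python
from h import *
T=pick((.4787,-.2569),-99.1,"h2")
k=(T[...,2]>-.03)&(T[...,2]<-.005)&(abs(T[...,0])<.02)
e1=np.percentile(T[k][:,1],0.5)*1000
f=np.load("pics/h1.npz");T1=(load("h1")[1]-f['pos'])@R.from_rotvec(f['ori']).as_matrix()
k=(T1[...,2]>-.03)&(T1[...,2]<-.005)&(abs(T1[...,0])<.02)
e0=np.percentile(T1[k][:,1],0.5)*1000
d=e1-e0;print("ends",e0,e1)
assert abs(d)<5
place(-24.9-d,69.8,-7.8)
survey("w4");print(env.observe()['time'])
```

```text
gap 0.047601586444600004 16.9583
held 0.04807477113347708 [ 0.23611962  0.8713406  -1.37479609]
ends -68.09799629274478 -68.22815199081322
contact True [0.58927803 0.18604915 0.06196788] [0.14660474 0.14250351 2.59454378] 21.225
top 9919 [541.6 168.1 188.2 137.2  83.3  93.4] slab [-0.5 25. ]
top 4603 [444.8 155.8 137.3  49.1  82.1  93.5] slab [ 24.8 -69.3]
low 4608 [501.8 240.7 137.7  51.5  -8.2  57.5] slab [-67.  -24.3]
low 190 [493.2 128.6  58.2   3.5  -6.   57. ] slab [ 45.2 -17.6]
23.1583
```

View pics/w4.png

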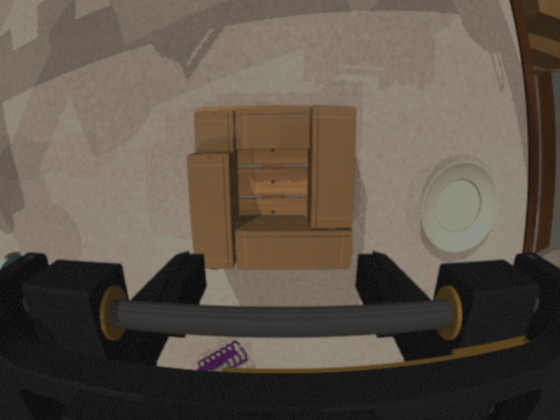

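Carton B is in place_2 at pixels (312–356, 107–228), with a thin joint above place_1 at row 229. I'll get extents from the depth before placing the last one.

Run:
```python
from h import *
for t in ["w3","w4"]:
    im,W=load(t)
    z=W[...,2];k=(z>.086)&(z<.102)&(np.hypot(W[...,0]-.52,W[...,1]-.17)<.16)
    P=W[k][:,:2]-CX;S=np.stack([P@SX,P@SY],1)*1000
    def ext(m,n): print(t,n,np.round([np.percentile(S[m,i],p) for i in (0,1) for p in (.5,99.5)],1))
    ext((S[:,1]<-44),"laid")
    ext((S[:,0]>46)&(S[:,1]>-44),"p1")
    ext((S[:,0]<40)&(S[:,1]>30),"p2 all") if t=="w4" else 0
    for m0,n in [((S[:,1]>50)&(S[:,1]<90),"y50-90 band x hist")]:
        h,e=np.histogram(S[m0,0],np.arange(38,50));print(n,h)
    m=(abs(S[:,0])<30)&(S[:,1]>30)
    if m.any():
        for a,b in [(-30,-10),(10,30)]:
            mm=m&(S[:,0]>a)&(S[:,0]<b);print(a,np.percentile(S[mm,1],[.5,99.5]))
```

```text
w3 laid [-43.3  91.3 -92.9 -44.9]
w3 p1 [ 46.3  92.  -41.2  93.6]
y50-90 band x hist [ 0  0  0  0  0  0 66 37 33 14 35]
w4 laid [-42.9  92.1 -92.9 -45. ]
w4 p1 [ 46.2  92.8 -41.1  93.6]
w4 p2 all [-94.   39.3  44.7  92.1]
y50-90 band x hist [29 32 33  7  0  0 62 40 30 35 20]
-30 [44.79913262 91.79637348]
10 [44.88109928 92.33932798]
```

Run:
```python
from h import *
T=pick((.4857,-.3812),-96.7,"h3")
k=(T[...,2]>-.03)&(T[...,2]<-.005)&(abs(T[...,0])<.02)
e1=np.percentile(T[k][:,1],0.5)*1000;d=e1+68.1;print("end",e1)
assert abs(d)<5
x,y=-68.6,-26.2+d
print("cmd",x,y)
c=list(slab(x,y))
env.reach(c+[.16],rot(-97.8));env.line_to(c+[.082],feed=.12);env.wait(.2)
p,W=snap("h3b")
P=W[...,:2]-CX;X=P@SX*1000;Y=P@SY*1000;z=W[...,2]
k=np.isfinite(z)
for n,lo,hi,m in [("held",.108,.122,(X<-50)&(X>-88)),("p2",.088,.1,(X<-50)&(X>-88)&(Y<95))]:
    m=m&(z>lo)&(z<hi)&(Y>0);print(n,m.sum(),np.percentile(Y[m],[.5,99.5]) if m.any() else None)
m=(z>.108)&(z<.122)&(Y>10)&(Y<38)&(X<0);print("held x",np.percentile(X[m],[.5,99.5]))
m=(z>.088)&(z<.1)&(Y>50)&(Y<90)&(X<80);print("p2 x",np.percentile(X[m],[.5,99.5]))
print(env.observe()['time'])
```

```text
gap 0.047810165862639836 27.2333
held 0.04798370431019834 [-0.24922838  0.87221808 -1.68230671]
end -68.93848242885002
cmd -68.6 -27.038482428850028
held 12153 [ 0.22941451 42.30162986]
p2 9963 [44.92271185 91.93326361]
held x [-93.38617622 -46.35624936]
p2 x [-93.63125855  78.20411589]
31.65
```

View pics/h3b.png

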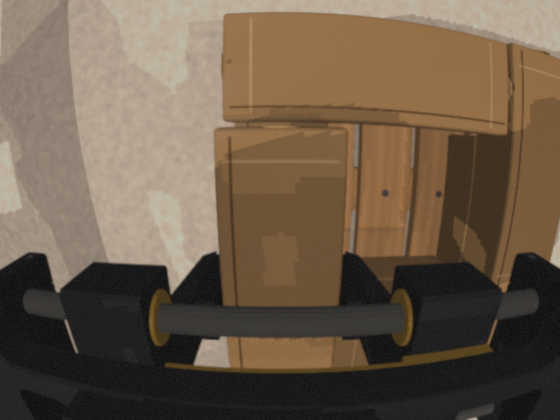

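The held carton (215–348, 128 down) lines up with place_2 (rows 15–122). It is 2.6 mm clear of it in y and about 3 mm clear of laid in x. Lowering.

Run:
```python
from h import *
c=list(env.observe()['eef_pos'][:2])
c=list(slab(-68.6,-27.04))
env.line_to(c+[.070],feed=.08);env.wait(.15)
r=env.line_to(c+[.0605],feed=.03,threshold=3.5)
s=env.observe();print(r,s['eef_pos'],s['ft_force'])
env.command_gripper(.076);env.line_to(c+[.16],feed=.2)
p,W=survey("w5",pos=(.53,.17,.33))
for n in ["scene","side"]:
    q,dd=viewer.camera(n);cv2.imwrite(f"pics/e_{n}.png",q[:,:,::-1]);np.save(f"pics/e_{n}.npy",dd)
z=W[...,2];k=(z>.086)&(z<.102)&(np.hypot(W[...,0]-.52,W[...,1]-.17)<.16)
P=W[k][:,:2]-CX;S=np.stack([P@SX,P@SY],1)*1000
X,Y=S.T
for n,m in [("laid",(Y<-44)&(X>-42)),("p1",(X>43.5)&(Y>-43)),("p2",(Y>44)&(X<43)),("p3",(X<-44.5)&(Y<43.5))]:
    print(n,np.round(np.percentile(X[m],[.5,99.5]),1),np.round(np.percentile(Y[m],[.5,99.5]),1))
print(np.histogram(X[Y<-50],np.arange(-50,-38))[0],np.histogram(Y[X<-50],np.arange(38,50))[0])
print(env.observe()['time'])
```

```text
True [0.49985273 0.24288713 0.06188831] [ 0.73739433 -0.38428041  2.45517331]
top 8488 [543.2 169.  187.6 137.2  81.9  93.4] slab [-1.6 26.4]
top 4627 [500.4 243.4 136.9  48.4  -7.5  93.5] slab [-69.5 -26.1]
top 4073 [444.6 155.4 137.2  48.7  81.5  93.5] slab [ 25.3 -69.4]
low 204 [508.5 126.1  89.1   3.6  -7.8  56.9] slab [45.6 -2.1]
laid [-41.5  91.6] [-92.8 -45.1]
p1 [44.1 91.7] [-41.9  93.1]
p2 [-93.9  39.9] [44.5 92.1]
p3 [-93.4 -45.8] [-93.3  40.9]
[30 33 31 30 10  0 12 27 32 29 31] [37 38 24 12  1  1 36 37 37 33 14]
35.3083
```

View pics/w5.png

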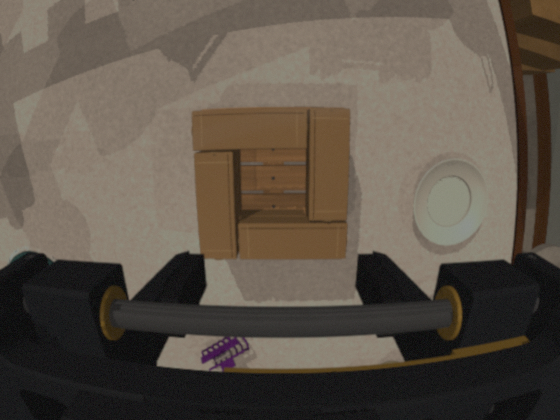

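View pics/e_scene.png

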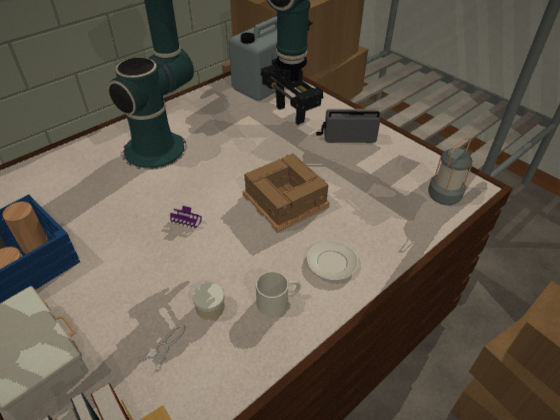

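The pinwheel at about (285,190) is complete and flush, with gaps of 2–3 mm. Every bystander is where it started, and the gripper is clear above. Handing in.

Run:
```python
from workcell import env
env.sign_off()
```

```text
the job is handed in; nothing more can be done
```

The top layer is finished and the job is handed in, at about 35 s of the 66 s allowed. I laid the three loose cartons in place_1, place_2 and place_3, turned opposite to the layer below. Each one was lowered until a light contact (2.5–4 N) and then released.

Last checks, from the wrist camera's depth picture and a view from the scene camera:
- **Height:** all four lids measure 93.4–93.5 mm, against the 94 mm expected.
- **Position:** the joints are about 2–3 mm. Measured positions are within about 1.5 mm of the given places.
- **Squareness:** the single readings are within about 0.7° of the slab. The cartons in place_1 and place_2 were measured together at the end, and an earlier reading of place_1 alone was within 0.2°.
- **Rest of the scene:** the laid carton reads within 0.5 mm of its given place. In the scene picture the bystanders stand where they were. I compared them by eye, not by measurement.

**Disagreement:** the wrist camera read the cartons in place_1 and place_2 about 1.5 mm away from where they were commanded, mainly along slab x. The scene and side cameras differed by up to about 4 mm on the stack. I corrected for the wrist offset, so absolute positions are only good to about 2 mm. The joint widths do not depend on it, because they were measured within one picture.

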